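Wipe the housing lid clean and hold it open for the camera

ROBOT

A 6-joint arm with a two-finger parallel gripper is mounted at the origin on the work surface. World frame = base frame: x ahead of the robot, y to its left, z up, the work surface at z = 0. Lengths are in m, angles in rad, forces in N, time in s.
With the tool pointing down it reaches from about 0.375 to 0.9 m from the base axis. Payload 3.1 kg.
Tool frame: the origin (TCP) lies between the finger pads, 19 mm behind the fingertips; this is the grasp point; z points along the fingers, y is the direction in which the jaws open and shut (so a half turn about z gives the same grasp; the last joint's range is limited). The gripper opens to 87 mm and grips with 3 to 60 N. Pads are 19 mm wide; open, the fingers measure 117 mm over their backs; the gripper's body (75 mm by 190 mm) begins 51 mm behind the grasp point.
Start: joints at [1.016, 0.527, 1.433, -0, 1.181, -0.178], TCP at [0.229, 0.581, 0.241] pointing down, gripper open.
Joint ranges: [-3.08, 3.08], [-0.75, 2.2], [0.22, 2.44], [-1.43, 4.57], [0, 2.65], [-2.85, 2.85]. Speed limits (rad/s): [2.79, 2.79, 3.14, 3.14, 3.14, 3.14].

INTERFACE

Orientations are given as a unit quaternion [w, x, y, z].
In Python, from workcell import sensors, cams, order gives the robot as it stands.
- The arm moves only by the shell command python3 -m pendant 'ROWS' [FORCE]. ROWS is JSON, one flat list of numbers, 7 for each row, row after row: the closure, from 0 (fully open) to 1 (shut), then the shift along the tool's x, y, z in cm, then the turn, a rotation vector about the tool's x, y, z in rad. In form: [gripper, dx, dy, dz, wx, wy, wz, gripper, dx, dy, dz, wx, wy, wz, ...]. A call has exactly 10 rows; each row shifts and turns the commanded pose from where the row before left it, along the tool's axes as they then stand; what a row does not reach is not made up. A row lasts 1/12 s, in which the tool goes at most 41.7 mm and 7.16 degrees, less where a joint would pass 70% of its speed; a pose out of reach is approached as far as the arm can. A call is refused whole if a number of a shift passes 4.17 or a number of a turn 0.125, either way. A call with a gripper value outside its range is refused whole. The fingers move at their own pace and stop on an object; FORCE is the grip in N (left out, the last holds). Time passes only in rows, so rows that do not move let the fingers close, or fill a call up. It gives the time, the measured TCP pose, the force and the opening at its end, in the units of the state.
- sensors.sense(): the state, without advancing time (a new reading comes with each control period).
- cams.camera(name): name is "scene" or "top" or "wrist"; returns the picture (400x640x3 uint8, blue, green, red); there is no depth.
- cams.camera_params(name): a dict with "fovy" (degrees; the focal length in pixels is half the picture's height over the tangent of half this angle, whatever the lens; pixels are square), "cx", "cy" (the principal point, pixels), "rvec" (rotation vector, rad) and "tvec" (3), from world to camera coordinates, as OpenCV has them. Camera axes: x right, y down, z forward; pixel columns grow to the right and rows downward; lengths in m; the calibration is good to about 2 mm. A picture is of the moment at which its call begins: read the wrist's pose just before it. camera_params takes no time and is no camera call; for the wrist camera it gives the pose at the moment of the call.
- order.finish_job(): hands the job in, once; it reports no verdict.
The state is a dict: "time_s": time; "q": joint angles; "dq": joint speeds; "effort": joint torques, N m; "tool_pos": TCP position; "eef_rot": TCP orientation; "wrist_force": force on the tool from outside, world axes, zero at the start; "moment": the same for the moment, N m; "gripper_width": opening from 0.0 (shut) to 1.0 (fully open).
Only numpy, scipy, OpenCV 4.12 (cv2) and the standard library are available. Lean on these libraries where they do the work, as an engineer would, in place of code of your own. Each camera call takes 0.05 s, during which the arm holds its last target.

TASK

Brass chips lie on the shut lid of the grey laser housing: take the orange scraper, wipe all four chips off the lid into the white tray beside it without touching the sharp chips with the fingers, and stand the scraper upright back on its blue mat. Then lift the lid by its red handle to 40 degrees (give or take 5) so that the inspection camera can look in, and finish while still holding it there, because it springs shut when let go. Do not push the other optics on the bench about.

Things in the scene. Friction and masses are not known exactly. Their poses are not given: they have to be found in the camera images.
- housing: dark open-topped laser housing fixed to the bench, 200 (x) x 200 (y) x 70 mm high, with a grey hinged lid. Origin: centre of its underside; x axis from the hinge edge (towards the robot) to the handle edge (away from it), z up. The shut lid is 204 x 204 mm, its flat upper face 77 mm above the bench. The chips lie on it between x = -70 and +10 mm and y = -50 and +50 mm of this frame
- lid (a joint): opening angle of the lid in rad: 0 shut, 0.698 = 40 degrees, stop at 1.3. The lid (about 0.4 kg) has a spring and falls shut from every angle; 3 to 5 N at the handle lift and hold it
- lid_hinge (a point): middle of the lid's hinge line, 71 mm above the bench and 102 mm behind the housing's centre (-x of the housing); the hinge line is parallel to the housing's y axis. The far edge of the lid rises and swings towards the robot
- lid_handle (a point): middle of the red handle bar on the lid: round bar 10 mm thick, 100 mm long parallel to the housing's y axis, on two end posts. Lid shut: bar centre 112 mm above the bench, 68 mm ahead (+x) of the housing's centre, 35 mm above the lid's face. It is 170 mm along the lid from the hinge and 41 mm above it, and moves and turns with the lid
- tray: white open tray fixed against one side (+y or -y, varies) of the housing: 200 (x) x 90 (y) x 35 mm high, walls 3 mm; origin: centre of its underside; axes as the housing's
- scraper: scraper block standing on the blue mat, 0.16 kg: orange foot 110 (x) x 28 (y) x 22 mm high with a flat steel underside, black grip 60 (x) x 22 (y) mm rising from 22 to 63 mm above the underside; pinch the grip across y. Origin: centre of its underside, z up. Moved along the housing's y axis with its middle at housing x = -30 mm it covers all chips and clears the handle
- mat: blue mat fixed to the bench, 160 (x) x 100 (y) x 4 mm; origin: centre of its underside. The scraper stands on it at the start and belongs back on it
- chip1: loose brass chip, 16 x 11 x 7 mm, 10 g, lying on the lid at the start; origin: centre of its underside
- chip2: loose brass chip, 16 x 11 x 7 mm, 10 g, lying on the lid at the start; origin: centre of its underside
- chip3: loose brass chip, 16 x 11 x 7 mm, 10 g, lying on the lid at the start; origin: centre of its underside
- chip4: loose brass chip, 16 x 11 x 7 mm, 10 g, lying on the lid at the start; origin: centre of its underside
- meter: bystander: light grey power meter with a blue screen, fixed, 190 x 85 x 45 mm high, against the side of the housing that has no tray; origin: centre of its underside
- drivers: bystander: black rack with six red-handled hex drivers, fixed, 150 x 50 mm, up to 100 mm high; origin: centre of its underside
- mirror: bystander: loose mirror mount on a post, 103 mm high, foot 65 x 32 mm; origin: under its post
- lens: bystander: loose lens mount on a post, 98 mm high, foot 65 x 32 mm; origin: under its post
- jar: bystander: loose amber jar, 52 mm across, 60 mm high; origin: centre of its underside

How it is judged:
On the way, in this order (a step that is already met when the one before it is completed fails the run):
1. all four chips lie in the tray while the lid is still shut (x of chip1 in the frame of tray between -0.105 and 0.105 m and y of chip1 in the frame of tray between -0.05 and 0.05 m and z of each of chip1, chip2, chip3, chip4 in the frame of tray below 0.033 m and x of chip2 in the frame of tray between -0.105 and 0.105 m and y of chip2 in the frame of tray between -0.05 and 0.05 m and x of chip3 in the frame of tray between -0.105 and 0.105 m and y of chip3 in the frame of tray between -0.05 and 0.05 m and x of chip4 in the frame of tray between -0.105 and 0.105 m and y of chip4 in the frame of tray between -0.05 and 0.05 m and value of joint lid below 0.08 rad), for 0.2 s.
2. the scraper stands released on its mat, lid still shut (horizontal distance between scraper and mat below 0.05 m and angle between scraper's own z axis and vertical below 0.12 rad and height (world z) of scraper below 0.012 m and contact force between the fingers and scraper below 0.1 N and linear speed of scraper below 0.03 m/s and value of joint lid below 0.08 rad), for 0.2 s.
At the end, for the whole second after the job is handed in: The fingers hold the lid by its handle (contact above 1.5 N, TCP within 45 mm of the bar's middle) at 40 degrees give or take 5 (0.611 to 0.785 rad), still; all four chips lie in the tray; the scraper stands upright on the mat (centres within 50 mm), released (value of joint lid between 0.611 and 0.785 rad and velocity of joint lid between -0.1 and 0.1 rad/s and contact force between the fingers and housing above 1.5 N and distance between the grasp point and lid_handle below 0.045 m and x of chip1 in the frame of tray between -0.105 and 0.105 m and y of chip1 in the frame of tray between -0.05 and 0.05 m and z of each of chip1, chip2, chip3, chip4 in the frame of tray below 0.033 m and x of chip2 in the frame of tray between -0.105 and 0.105 m and y of chip2 in the frame of tray between -0.05 and 0.05 m and x of chip3 in the frame of tray between -0.105 and 0.105 m and y of chip3 in the frame of tray between -0.05 and 0.05 m and x of chip4 in the frame of tray between -0.105 and 0.105 m and y of chip4 in the frame of tray between -0.05 and 0.05 m and horizontal distance between scraper and mat below 0.05 m and angle between scraper's own z axis and vertical below 0.12 rad and height (world z) of scraper below 0.012 m and contact force between the fingers and scraper below 0.1 N and linear speed of scraper below 0.03 m/s); the arm keeps its last pose, push and grip.
It fails at once if the fingers touch a chip (contact force between the fingers and chip1 above 0.5 N or contact force between the fingers and chip2 above 0.5 N or contact force between the fingers and chip3 above 0.5 N or contact force between the fingers and chip4 above 0.5 N).
It fails at once if a loose bystander (mirror, lens, jar) is shifted by more than 15 mm (distance of any of mirror, lens, jar from where it was at the start of the episode above 0.015 m).
It also fails if it takes over 61 s, if anything falls off the work surface, if the arm or the gripper's body presses on something with over 40 N, if the wrist force passes 120 N, or if a joint passes its speed limit or range.

## Working session

There is one attempt and no reset: what is moved stays moved. The work goes in short steps, Python scripts to look and compute and a shell command to move; the robot and the scene stay as the last step left them, time stands still between calls to the robot, and variables do not carry over. Pictures are saved under pics/ and viewed, and the job is handed in when it is done.

```bash
ls; mkdir -p pics
python3 - <<'E'
from workcell import sensors,cams,order
import cv2
print(sensors.sense())
for n in ["scene","top","wrist"]:
    p=cams.camera_params(n);print(n,p)
    cv2.imwrite(f"pics/{n}0.png",cams.camera(n))
E
```

```text
pics
{'time_s': 0.0, 'q': array([ 1.01644871e+00,  5.28478199e-01,  1.43391332e+00, -1.77574990e-05,
        1.18136389e+00, -1.78477445e-01]), 'dq': array([ 7.64466187e-04, -1.82502854e-03, -4.76949666e-05, -2.52869167e-03,
        1.86678544e-04, -1.89398960e-04]), 'effort': array([-1.07306008e-03, -4.40047145e+01, -1.76589471e+01,  6.32453710e-02,
        5.82765753e-02, -1.64640619e-04]), 'tool_pos': array([0.2290202 , 0.58078436, 0.24026068]), 'eef_rot': array([-3.79757490e-04,  1.86827310e-01,  9.82392176e-01, -1.01253404e-03]), 'wrist_force': array([-0.49384763, -0.35906063, -0.62926216]), 'moment': array([0.03958507, 0.02035339, 0.01111099]), 'gripper_width': 0.9989159582189641}
scene {'fovy': 47.59100767701374, 'cx': 318.4734313953663, 'cy': 196.8690356509139, 'rvec': array([ 1.8809206 ,  1.61660529, -0.66715304]), 'tvec': array([-0.06813228, -0.27477551,  1.49453605])}
top {'fovy': 53.538517615138204, 'cx': 317.7226228681889, 'cy': 196.26662675982075, 'rvec': array([ 2.17605008, -2.1470704 ,  0.15719457]), 'tvec': array([-0.00754418,  0.51237599,  1.1450882 ])}
wrist {'fovy': 63.882374391313036, 'cx': 316.9579347688514, 'cy': 199.7292429053306, 'rvec': array([-2.39987232, -1.63330199, -0.22557775]), 'tvec': array([-0.62273213, -0.0345019 ,  0.39097724])}
```

View pics/scene0.png

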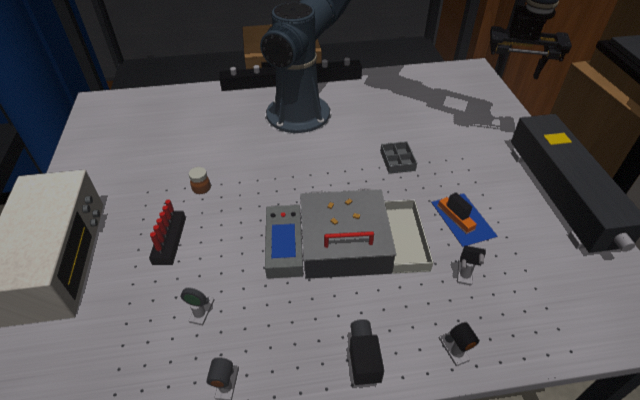

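View pics/top0.png

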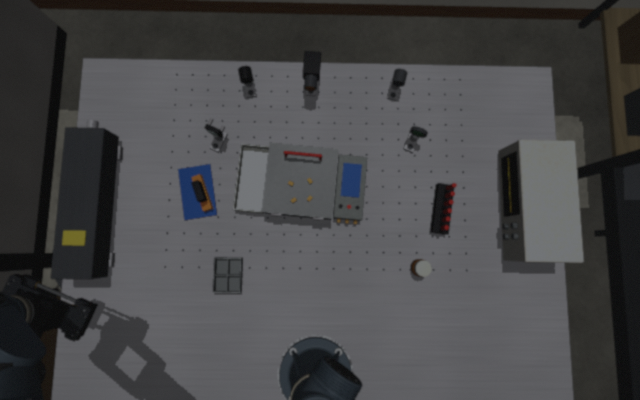

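View pics/wrist0.png

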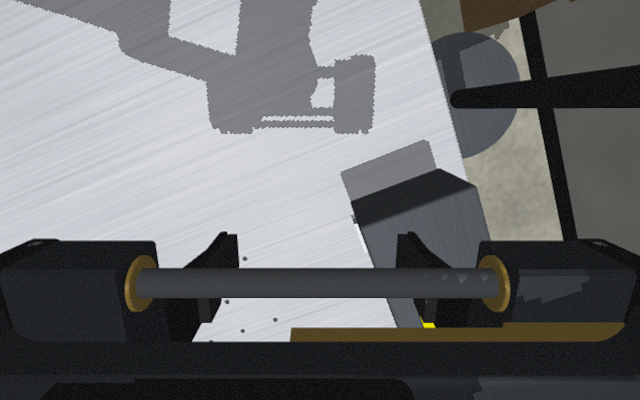

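The scene shows the tray (~405,235) on the housing's +y side, the scraper on the blue mat (~460,215), and the red handle (~348,238). In the top view the lid is around (300,181), the mat (197,192), and the chips (291–310, 180–200). Next I measure them.

```bash
cat > h.py <<'E'
import numpy as np, cv2
from workcell import sensors,cams
def par(n):
    p=cams.camera_params(n); f=200/np.tan(np.radians(p['fovy'])/2)
    K=np.array([[f,0,p['cx']],[0,f,p['cy']],[0,0,1]]); R=cv2.Rodrigues(p['rvec'])[0]
    return K,R,np.array(p['tvec']).reshape(3)
def ray(P,uv,z):
    K,R,t=P; uv=np.atleast_2d(uv).astype(float)
    d=(R.T@np.linalg.inv(K)@np.c_[uv,np.ones(len(uv))].T).T; c=-R.T@t
    return c+d*((z-c[2])/d[:,2])[:,None]
def proj(P,X):
    K,R,t=P; x=(K@(R@np.atleast_2d(X).T+t[:,None])).T
    return x[:,:2]/x[:,2:]
def blobs(m,amin=8):
    cs,_=cv2.findContours(m.astype(np.uint8),cv2.RETR_EXTERNAL,cv2.CHAIN_APPROX_NONE)
    return [c for c in cs if cv2.contourArea(c)>=amin]
E
python3 - <<'E'
from h import *
np.set_printoptions(precision=4,suppress=True)
H={'blue':((100,130,60),(130,255,255)),'red':((0,150,80),(5,255,255)),'orange':((6,130,80),(22,255,255))}
for n in ['top','scene']:
    P=par(n); print(n,'cam',-P[1].T@P[2])
    im=cv2.imread(f'pics/{n}0.png'); hsv=cv2.cvtColor(im,cv2.COLOR_BGR2HSV)
    for k,(a,b) in H.items():
        m=cv2.inRange(hsv,a,b)
        for c in blobs(m,6):
            (u,v),(w,h),an=cv2.minAreaRect(c)
            z={'blue':.004,'red':.112,'orange':.08}[k]
            box=cv2.boxPoints(cv2.minAreaRect(c))
            print(k,np.round([u,v,w,h,an],1),cv2.contourArea(c),ray(P,[u,v],z)[0])
            if w*h>150: print('  ',ray(P,box,z)[:,:2].tolist())
im=cv2.imread('pics/top0.png')[120:250,170:390]
cv2.imwrite('pics/topcrop.png',cv2.resize(im,None,fx=3.6,fy=3.6,interpolation=cv2.INTER_CUBIC))
im=cv2.imread('pics/scene0.png')[170:290,250:510]
cv2.imwrite('pics/scenecrop.png',cv2.resize(im,None,fx=3,fy=3,interpolation=cv2.INTER_CUBIC))
E
```

```text
top cam [0.36   0.0167 1.2016]
blue [196.9 191.8  51.   31.7  82.4] 1506.5 [0.5246 0.3658 0.004 ]
   [[0.5952576609529254, 0.42759672771775603], [0.609823301487121, 0.3325507363921895], [0.4548490461162624, 0.3049288156779036], [0.440930012188837, 0.39851603347139564]]
blue [350.9 179.8  17.4  32.3   5.2] 512.0 [ 0.5688 -0.1024  0.004 ]
   [[0.520942138361505, -0.07150746461954147], [0.6212215724253658, -0.08005892392791253], [0.6171219197129009, -0.13353604505830574], [0.5168656330295487, -0.12440984352544669]]
red [447.5 218.5   3.    3.   90. ] 7.5 [ 0.4453 -0.3594  0.112 ]
red [450.5 201.5   2.8   2.8  45. ] 7.0 [ 0.4928 -0.3692  0.112 ]
red [302.5 153.7  35.2   1.7   5.5] 22.5 [0.6221 0.0447 0.112 ]
orange [207.  206.    7.1   9.9  45. ] 45.5 [0.474  0.3132 0.08  ]
orange [197.9 177.9   9.9   6.2  12.5] 29.5 [0.5542 0.3431 0.08  ]
scene cam [ 1.2378 -0.1071  0.8776]
blue [283.5 240.5  33.   23.   90. ] 709.5 [ 0.5291 -0.0966  0.004 ]
   [[0.471080632924223, -0.12057168111798412], [0.4801135511961836, -0.06269741905539142], [0.5833765153777264, -0.07422804534771597], [0.574967895
[... 1152 characters left out ...]
08  ]
orange [457.  214.   43.9  12.2  43.8] 203.5 [0.5739 0.3151 0.08  ]
   [[0.5328067867243506, 0.27998421321801176], [0.5073808285849426, 0.3101530067323756], [0.6132224852066119, 0.3487167965077445], [0.6352697803879304, 0.31972862488683]]
orange [198.6 183.8   4.7  15.2  86.2] 28.5 [ 0.3746 -0.2933  0.08  ]
orange [603.5  83.   74.   10.   39.8] 560.0 [0.1031 0.9824 0.08  ]
   [[-0.029415974998296956, 0.9490444316400879], [-0.0745260766269269, 0.9986473756084742], [0.22123416621100134, 1.0121739130068064], [0.25480727897924227, 0.9685355812013674]]
orange [253.5  55.    4.   17.   90. ] 47.5 [-0.2627 -0.1242  0.08  ]
orange [318.   49.5   3.    4.   90. ] 11.5 [-0.2648  0.1072  0.08  ]
```

View pics/topcrop.png

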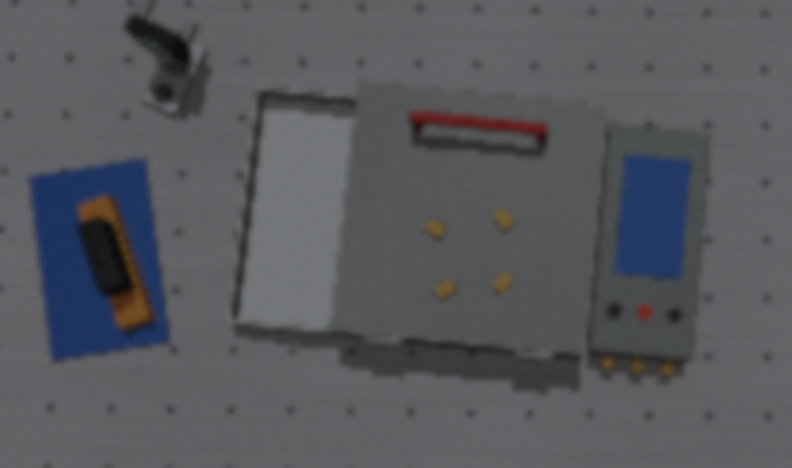

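View pics/scenecrop.png

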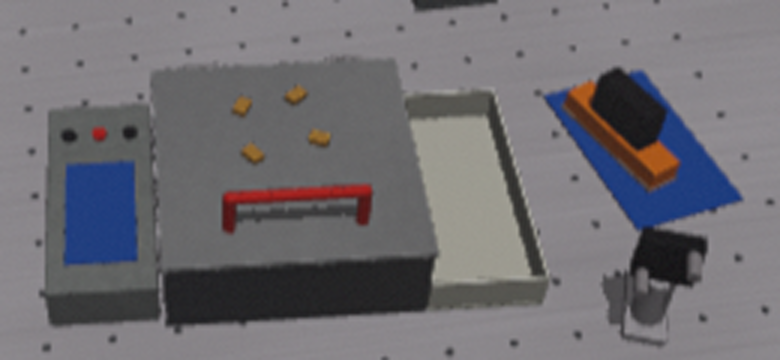

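Run:
```python
from h import *
from scipy.spatial.transform import Rotation as Ro
np.set_printoptions(precision=4,suppress=True)
s=sensors.sense(); q=s['eef_rot']; T=Ro.from_quat([*q[1:],q[0]]).as_matrix()
K,R,t=par('wrist'); c=-R.T@t
print('cam in tool',T.T@(c-s['tool_pos'])); print('cam axes (rows) in tool',R@T); print('T cols',T)
P=par('top')
cr=np.array([[358,82],[605,107],[580,357],[336,340]])/3.6+[170,120]
print('lid',ray(P,cr,.077),ray(P,cr,.077).mean(0))
Ps=par('scene')
cr=np.array([[150,72],[397,60],[437,255],[163,270]])/3+[250,170]
print('lid scene',ray(Ps,cr,.077),ray(Ps,cr,.077).mean(0))
```

```text
cam in tool [ 0.0736 -0.0012 -0.144 ]
cam axes (rows) in tool [[-0.0001  1.     -0.0001]
 [-0.9617 -0.0001 -0.2739]
 [-0.2739  0.0001  0.9617]]
T cols [[-0.9302  0.367  -0.0009]
 [ 0.367   0.9302 -0.0014]
 [ 0.0003 -0.0017 -1.    ]]
lid [[ 0.6614  0.1422  0.077 ]
 [ 0.6441 -0.0575  0.077 ]
 [ 0.4417 -0.0389  0.077 ]
 [ 0.4525  0.1537  0.077 ]] [0.5499 0.0499 0.077 ]
lid scene [[ 0.4476 -0.0432  0.077 ]
 [ 0.4656  0.1617  0.077 ]
 [ 0.6664  0.1414  0.077 ]
 [ 0.6492 -0.0578  0.077 ]] [0.5572 0.0505 0.077 ]
```

```bash
python3 -m pendant '[0,-4,-0.6,0,0,0,0, 0,-4,-0.6,0,0,0,0, 0,-4,-0.6,0,0,0,0, 0,-4,-0.6,0,0,0,0, 0,-4,-0.6,0,0,0,0, 0,-4,-0.6,0,0,0,0, 0,-4,-0.6,0,0,0,0, 0,-4,-0.6,0,0,0,0, 0,-4,-0.6,0,0,0,0, 0,-4,-0.6,0,0,0,0]' 
python3 -m pendant '[0,0,0,0,0,0,-0.112, 0,0,0,0,0,0,-0.112, 0,0,0,0,0,0,-0.112, 0,0,0,0,0,0,-0.112, 0,0,0,0,0,0,-0.112, 0,0,0,0,0,0,-0.112, 0,0,0,0,0,0,0, 0,0,0,0,0,0,0, 0,0,0,0,0,0,0, 0,0,0,0,0,0,0]'
python3 - <<'E'
from h import *
np.save('w1.npy',np.array(par('wrist'),dtype=object),allow_pickle=True)
cv2.imwrite('pics/w1.png',cams.camera('wrist'))
E
```

```text
time_s: 0.98
tool_pos: [0.5807, 0.3773, 0.2408]
eef_rot: [-0.0, 0.187, 0.982, -0.0]
wrist_force: [0.7, 1.9, 0.2]
gripper_width: 1.004
time_s: 1.82
tool_pos: [0.5793, 0.3788, 0.2411]
eef_rot: [-0.0, -0.147, 0.989, -0.0]
wrist_force: [0.3, -0.3, 0.2]
gripper_width: 1.004Traceback (most recent call last):
  File "<stdin>", line 2, in <module>
ValueError: could not broadcast input array from shape (3,3) into shape (3,)
```

```bash
cat >> h.py <<'E'
import pickle
def snap(tag,n='wrist'):
    P=par(n); pickle.dump(P,open(f'{tag}.pkl','wb')); im=cams.camera(n); cv2.imwrite(f'pics/{tag}.png',im); return P,im
def load(tag): return pickle.load(open(f'{tag}.pkl','rb')),cv2.imread(f'pics/{tag}.png')
E
python3 -c "
from h import *
snap('w1')"
```

```text
(no output)
```

View pics/w1.png

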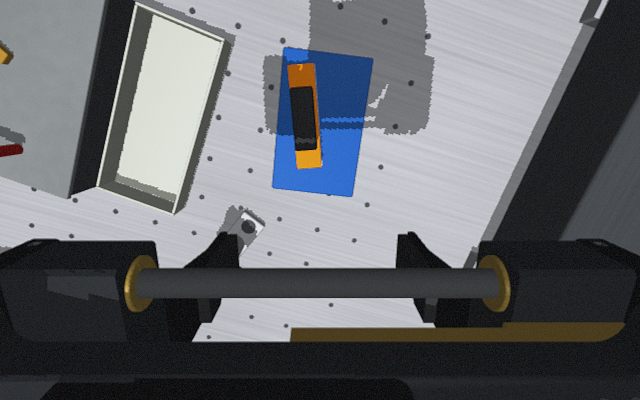

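The mat (272–372, 47–196), the scraper foot (288–322, 62–168) and the tray rim are clear in this view. I compute their poses.

Run:
```python
from h import *
np.set_printoptions(precision=4,suppress=True)
P,im=load('w1'); hsv=cv2.cvtColor(im,cv2.COLOR_BGR2HSV)
def rect(uv,z):
    X=ray(P,uv,z)[:,:2].astype(np.float32); (c,s,a)=cv2.minAreaRect(X*1000); b=cv2.boxPoints((c,s,a))
    e=[b[1]-b[0],b[2]-b[1]]; e=max(e,key=np.linalg.norm); y=np.arctan2(e[1],e[0]); y=(y+np.pi/2)%np.pi-np.pi/2
    return np.array(c)/1000,np.array(s),y
m=cv2.inRange(hsv,(100,100,30),(130,255,255)); c=max(blobs(m),key=cv2.contourArea)
print('mat',rect(cv2.convexHull(c).reshape(-1,2),.004))
m=cv2.inRange(hsv,(5,150,60),(25,255,255)); m[:,:250]=0;m[200:]=0
pts=np.vstack([b for b in blobs(m)]).reshape(-1,2)
print('foot top z.026',rect(pts,.026), pts.min(0),pts.max(0))
m=(hsv[...,2]<50).astype(np.uint8); m[:, :280]=0; m[:,330:]=0; m[:60]=0; m[200:]=0
c=max(blobs(m),key=cv2.contourArea).reshape(-1,2); print('grip',c.min(0),c.max(0),rect(c,.067))
# project expectations
cr=np.array([[137,3],[236,38],[175,213],[98,187]]); X=ray(P,cr,.035); print('tray rim',X,X.mean(0))
for i in range(4): print(np.linalg.norm(X[i]-X[(i+1)%4]))
big=cv2.resize(im[40:200,250:390],None,fx=4,fy=3.7,interpolation=cv2.INTER_CUBIC); cv2.imwrite('pics/w1c.png',big)
```

```text
mat (array([0.5266, 0.3638]), array([159.1261,  99.0438]), np.float32(0.17491508))
foot top z.026 (array([0.5214, 0.3455]), array([109.1995,  27.3576]), np.float32(0.37214363)) [288  63] [320 168]
grip [290  87] [316 150] (array([0.5216, 0.3455]), array([58.5602, 21.1882]), np.float32(0.37133908))
tray rim [[0.4651 0.1605 0.035 ]
 [0.4674 0.2589 0.035 ]
 [0.6662 0.2329 0.035 ]
 [0.6609 0.1448 0.035 ]] [0.5649 0.1993 0.035 ]
0.09845842567644063
0.20054009474293424
0.08820444601013165
0.1963782963421318
```

View pics/w1c.png

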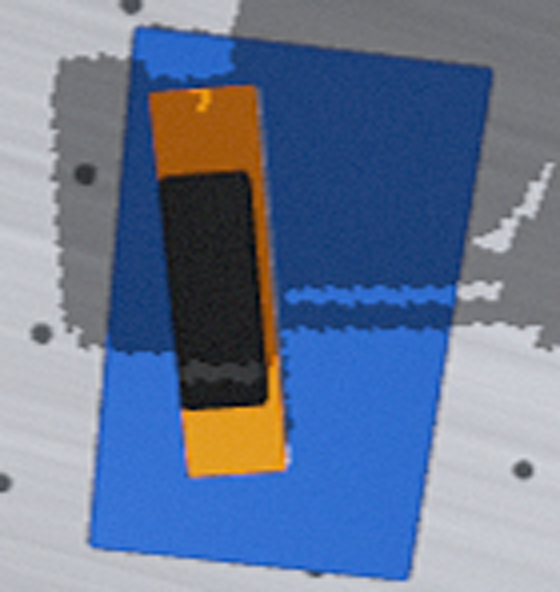

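Run:
```python
from h import *
np.set_printoptions(precision=4,suppress=True)
P,im=load('w1')
print('mirror foot',ray(P,[[245,225],[262,222],[230,210]],.01))
Pt=par('top');print('top', ray(Pt,[[215,145]],.005),ray(Pt,[[214,131]],.09))
Ps=par('scene');print('scene', ray(Ps,[[466,278]],.005),ray(Ps,[[472,258]],.09))
d=ray(P,[[245,225]],.01)[0][:2]-[.5215,.3455]; a=.372
print(d@[np.cos(a),np.sin(a)],d@[-np.sin(a),np.cos(a)])
print(sensors.sense()['tool_pos'])
```

```text
mirror foot [[0.6678 0.3102 0.01  ]
 [0.6578 0.3294 0.01  ]
 [0.6541 0.288  0.01  ]]
top [[0.6709 0.3176 0.005 ]] [[0.6901 0.3009 0.09  ]]
scene [[0.7028 0.3048 0.005 ]] [[0.7084 0.2961 0.09  ]]
0.12344861994503793 -0.08608445458585652
[0.5793 0.3788 0.2412]
```

```bash
python3 -m pendant '[0,0,0,0,0,0,-0.077, 0,2.2,-0.34,0,0,0,0, 0,2.2,-0.33,0,0,0,0, 0,2.2,-0.33,0,0,0,0, 0,0,0,2.5,0,0,0, 0,0,0,2.5,0,0,0, 0,0,0,2.5,0,0,0, 0,0,0,2.5,0,0,0, 0,0,0,0,0,0,0, 0,0,0,0,0,0,0]' 40
```

```text
time_s: 2.7
tool_pos: [0.5208, 0.3451, 0.1402]
eef_rot: [-0.002, -0.185, 0.983, -0.0]
wrist_force: [-0.2, 1.4, 0.8]
gripper_width: 1.001
```

```bash
python3 -m pendant '[0,-0.08,0,1.6,0,0,0, 0,0,0,1.6,0,0,0, 0,0,0,1.6,0,0,0, 0,0,0,1.6,0,0,0, 0,0,0,1.3,0,0,0, 0,0,0,0.7,0,0,0, 0,0,0,0,0,0,0, 0,0,0,0,0,0,0, 0.6,0,0,0,0,0,0, 1,0,0,0,0,0,0]' 40
python3 -m pendant '[1,0,0,0,0,0,0, 1,0,0,0,0,0,0, 1,0,0,0,0,0,0, 1,0,0,0,0,0,0, 1,0,0,0,0,0,0, 1,0,0,0,0,0,0, 1,0,0,0,0,0,0, 1,0,0,-1,0,0,0, 1,0,0,-1.5,0,0,0, 1,0,0,-1.5,0,0,0]' 40
```

```text
time_s: 3.53
tool_pos: [0.5231, 0.3461, 0.0584]
eef_rot: [0.001, -0.186, 0.983, 0.0]
wrist_force: [0.5, 0.8, 0.2]
gripper_width: 0.919
time_s: 4.37
tool_pos: [0.5218, 0.3454, 0.0975]
eef_rot: [-0.001, -0.186, 0.983, -0.0]
wrist_force: [0.2, -0.1, -2.0]
gripper_width: 0.245
```

```bash
python3 -m pendant '[1,0,0,-3,0,0,0, 1,0,0,-3,0,0,0.092, 1,0,0,-3,0,0,0.092, 1,0,0,-3,0,0,0.092, 1,0,0,-3,0,0,0.092, 1,0,0,-2,0,0,0.092, 1,-0.6,-1.3,0,0,0,0, 1,-1.34,-2.84,0,0,0,0, 1,-1.34,-2.84,0,0,0,0, 1,-1.34,-2.84,0,0,0,0]' 40
python3 -m pendant '[1,-1.34,-2.84,0,0,0,0, 1,-1.34,-2.84,0,0,0,0, 1,-1.34,-2.84,0,0,0,0, 1,-1.34,-2.84,0,0,0,0, 1,-1.34,-2.84,0,0,0,0, 1,-1.34,-2.84,0,0,0,0, 1,-0.8,-1.6,0,0,0,0, 1,0,0,0,0,0,0, 1,0,0,0,0,0,0, 1,0,0,0,0,0,0]' 40
python3 -c "
from h import *
snap('w2')"
```

```text
time_s: 5.2
tool_pos: [0.559, 0.2419, 0.266]
eef_rot: [-0.001, 0.042, 0.999, -0.001]
wrist_force: [1.6, 0.4, -1.2]
gripper_width: 0.245
time_s: 6.03
tool_pos: [0.6305, 0.0505, 0.266]
eef_rot: [-0.002, 0.043, 0.999, 0.0]
wrist_force: [1.0, 1.6, -0.8]
gripper_width: 0.24
```

View pics/w2.png

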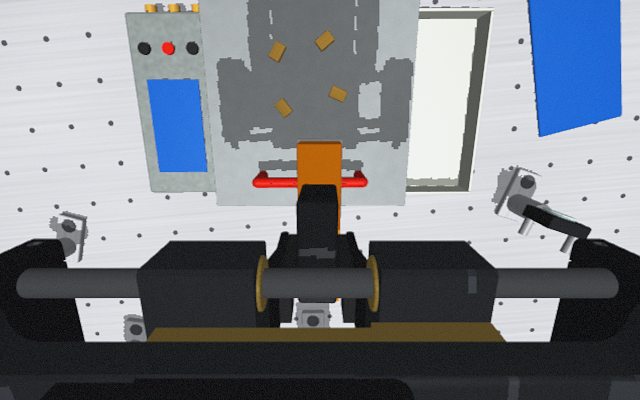

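The wrist view shows the lid (200–420 wide, near edge at row 205), handle ends at (253,183) and (368,182), four chips in rows 40–108, and the tray rim at right.

Run:
```python
from h import *
np.set_printoptions(precision=4,suppress=True)
P,im=load('w2'); hsv=cv2.cvtColor(im,cv2.COLOR_BGR2HSV)
m=cv2.inRange(hsv,(0,150,90),(4,255,255))|cv2.inRange(hsv,(175,150,90),(180,255,255)); m[:150]=0;m[200:]=0
pts=np.vstack(blobs(m,3)).reshape(-1,2); print(pts.min(0),pts.max(0))
for side in (pts[pts[:,0]<290],pts[pts[:,0]>345]): print(side.min(0),side.max(0))
X=ray(P,[[253,182],[368,181.5]],.112); d=X[1]-X[0]; print('handle',X,X.mean(0),np.linalg.norm(d),'yaw',-np.arctan2(d[0],d[1]))
m=cv2.inRange(hsv,(8,90,60),(30,255,255)); m[:30]=0; m[120:]=0
for c in blobs(m,20):
    (u,v),_,_=cv2.minAreaRect(c); print('chip',u,v,ray(P,[u,v],.084)[0])
for g in ([[420,5],[405,205],[217,205],[203,10]],):
    X=ray(P,g,.077); print('lid edges',X)
X=ray(P,[[493,10],[470,190]],.035); d=X[1]-X[0]; print('tray outer',X,np.arctan2(d[1],d[0]))
cv2.imwrite('pics/w2c.png',cv2.resize(im[:215,190:500],None,fx=2.5,fy=2.5,interpolation=cv2.INTER_CUBIC))
s=sensors.sense(); print(s['tool_pos'],s['q'])
```

```text
[253 171] [366 187]
[253 171] [289 187]
[346 171] [366 186]
handle [[ 0.618  -0.0109  0.112 ]
 [ 0.6269  0.098   0.112 ]] [0.6225 0.0435 0.112 ] 0.10933893741512904 yaw -0.08202532477560924
chip 283.0655822753906 107.27867889404297 [0.5522 0.0226 0.084 ]
chip 337.6465759277344 93.49139404296875 [0.544  0.0766 0.084 ]
chip 276.79998779296875 50.899993896484375 [0.5014 0.0226 0.084 ]
chip 324.3823547363281 40.02941131591797 [0.496  0.0676 0.084 ]
lid edges [[ 0.4729  0.158   0.077 ]
 [ 0.6647  0.1419  0.077 ]
 [ 0.6471 -0.0611  0.077 ]
 [ 0.4598 -0.042   0.077 ]]
tray outer [[0.4735 0.2468 0.035 ]
 [0.6661 0.2311 0.035 ]] -0.08119264831579318
[0.6306 0.0511 0.2663] [-0.0957  0.5135  1.3825  0.0004  1.2481 -1.5811]
```

View pics/w2c.png

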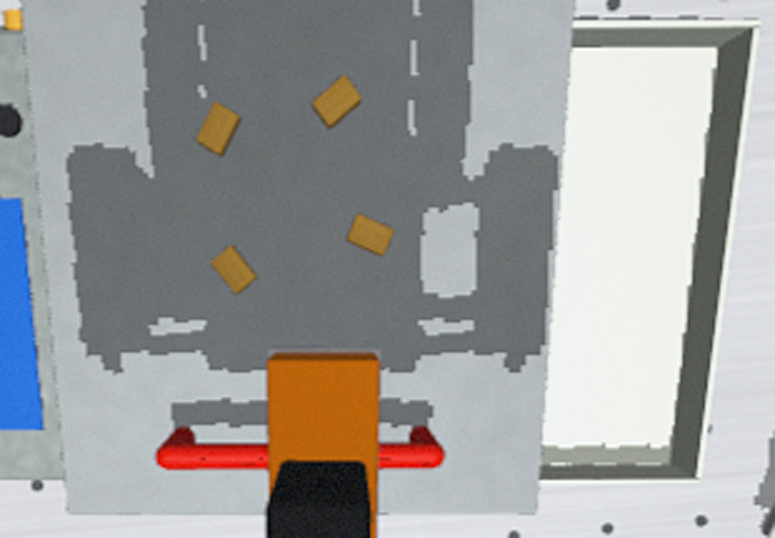

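```bash
python3 -m pendant '[1,2.64,-1.96,0,0,0,0, 1,2.64,-1.96,0,0,0,0, 1,2.64,-1.96,0,0,0,0, 1,2.64,-1.96,0,0,0,0, 1,0,0,2,0,0,0, 1,0,0,2.5,0,0,0, 1,0,0,2.5,0,0,0, 1,0,0,2.5,0,0,0, 1,0,0,1.5,0,0,0, 1,0,0,0.5,0,0,0]' 40
python3 -m pendant '[1,0,0,0.5,0,0,0, 1,0,0,0.5,0,0,0, 1,0,0,0.2,0,0,0, 1,0,0,0.1,0,0,0, 1,0,0,0.1,0,0,0, 1,0,0,0,0,0,0, 1,0,0,0,0,0,0, 1,0,0,0,0,0,0, 1,0,0,0,0,0,0, 1,0,0,0,0,0,0]' 40
python3 -c "
from h import *
snap('w3'); snap('s3','scene'); print(sensors.sense()['wrist_force'])"
```

```text
time_s: 6.92
tool_pos: [0.5189, -0.0166, 0.1521]
eef_rot: [-0.001, 0.042, 0.999, 0.001]
wrist_force: [-7.3, 4.0, 33.8]
gripper_width: 0.244
time_s: 7.75
tool_pos: [0.5218, -0.0157, 0.1474]
eef_rot: [0.004, 0.042, 0.999, 0.001]
wrist_force: [-11.8, 8.3, 57.6]
gripper_width: 0.245
[-10.99339526   8.11063654  57.10117058]
```

View pics/w3.png

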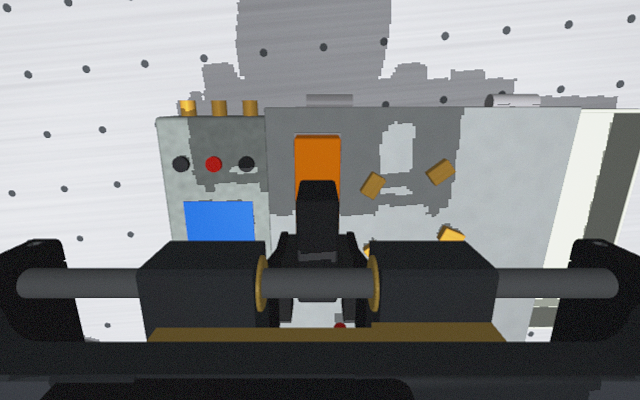

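View pics/s3.png

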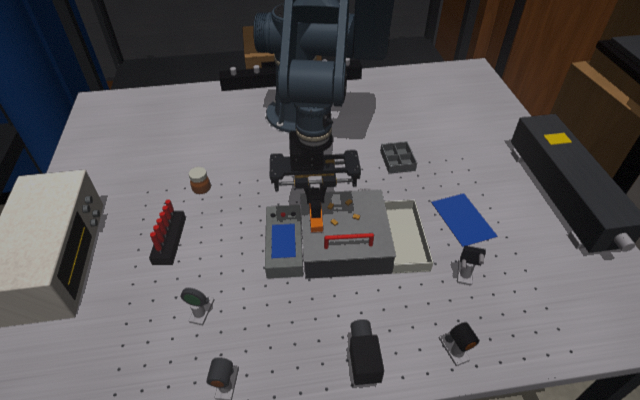

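Run:
```python
from h import *
from scipy.spatial.transform import Rotation as Ro
np.set_printoptions(precision=1,suppress=True)
for tag,tp,q in (('w2',[.6305,.0505,.266],[-.002,.043,.999,0]),('w3',[.5218,-.0157,.1474],[.004,.042,.999,.001])):
    P,im=load(tag); T=Ro.from_quat([*q[1:],q[0]]).as_matrix()
    B=[[.055,-.014,.0305],[.055,.014,.0305],[.055,-.014,.0525],[.055,.014,.0525],[.03,-.011,-.0105],[.03,.011,-.0105]]
    print(tag,proj(P,np.array(tp)+(T@np.array(B).T).T).tolist())
    cv2.imwrite(f'pics/{tag}f.png',cv2.resize(im[120:310,260:380],None,fx=4,fy=3.1,interpolation=cv2.INTER_CUBIC))
```

```text
w2 [[293.79825641472524, 144.99553071877793], [345.7242934147858, 144.9745939684813], [296.2975498725171, 140.97269179148986], [342.56562732448344, 140.95435776697758], [295.36423024793766, 212.95025188492954], [345.6214869528349, 212.9240888851559]]
w3 [[293.74777269232357, 145.05084194605323], [345.6843533097879, 145.01810584006526], [296.29251212095915, 141.02323529855482], [342.5688954993907, 140.99372401830348], [295.2189027415263, 213.02378220357002], [345.4893014255507, 212.9983844784649]]
```

View pics/w2f.png

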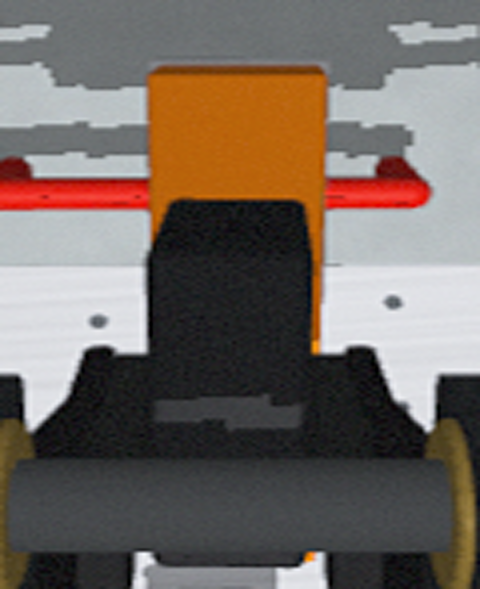

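View pics/w3f.png

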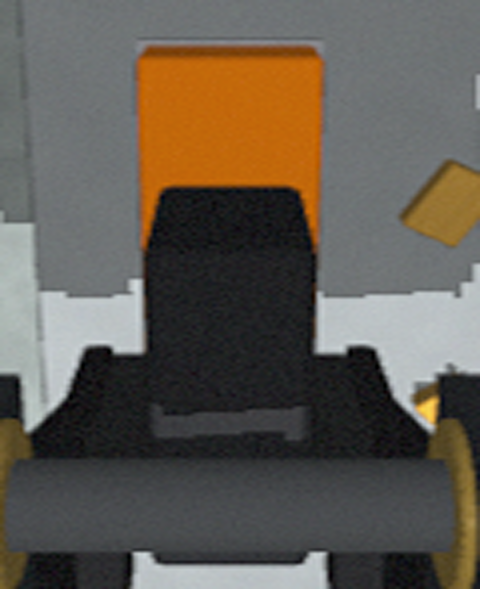

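The scraper slid about 20 mm down in the grip on lift-off: its foot looks 44 px wide against the 52 px expected, and contact came at TCP z = 0.147. It is now standing on the lid at the start of the wipe, so I unload it, open, go down and regrip there.

```bash
python3 -m pendant '[1,0,0,-0.5,0,0,0, 1,0,0,-0.5,0,0,0, 1,0,0,-0.5,0,0,0, 1,0,0,0,0,0,0, 1,0,0,0,0,0,0, 1,0,0,0,0,0,0, 1,0,0,0,0,0,0, 1,0,0,0,0,0,0, 1,0,0,0,0,0,0, 1,0,0,0,0,0,0]' 40
```

```text
time_s: 8.68
tool_pos: [0.5196, -0.0185, 0.1528]
eef_rot: [-0.0, 0.043, 0.999, 0.0]
wrist_force: [-0.1, -0.9, -1.3]
gripper_width: 0.248
```

```bash
python3 -m pendant '[1,0,0,0.2,0,0,0, 1,0,0,0.2,0,0,0, 1,0,0,0.1,0,0,0, 1,0,0,0,0,0,0, 0.4,0,0,0,0,0,0, 0.4,0,0,0,0,0,0, 0.4,0,0,0,0,0,0, 0.4,0,0,0,0,0,0, 0.4,0,0,0,0,0,0, 0.4,0,0,0,0,0,0]' 40
python3 -c "
from h import *
snap('w4'); snap('s4','scene'); print(sensors.sense()['wrist_force'])"
```

```text
time_s: 9.52
tool_pos: [0.5198, -0.0185, 0.1481]
eef_rot: [-0.0, 0.043, 0.999, 0.0]
wrist_force: [0.7, 0.4, -0.2]
gripper_width: 0.572
[ 0.54348942 -0.17238675  1.13220229]
```

View pics/w4.png

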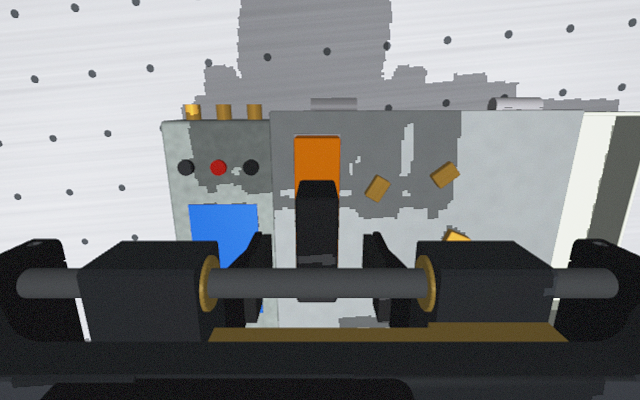

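```bash
python3 -c "
from h import *
im=cv2.imread('pics/s4.png')[140:280,250:450];cv2.imwrite('pics/s4c.png',cv2.resize(im,None,fx=4,fy=4))"
```

```text
(no output)
```

View pics/s4c.png

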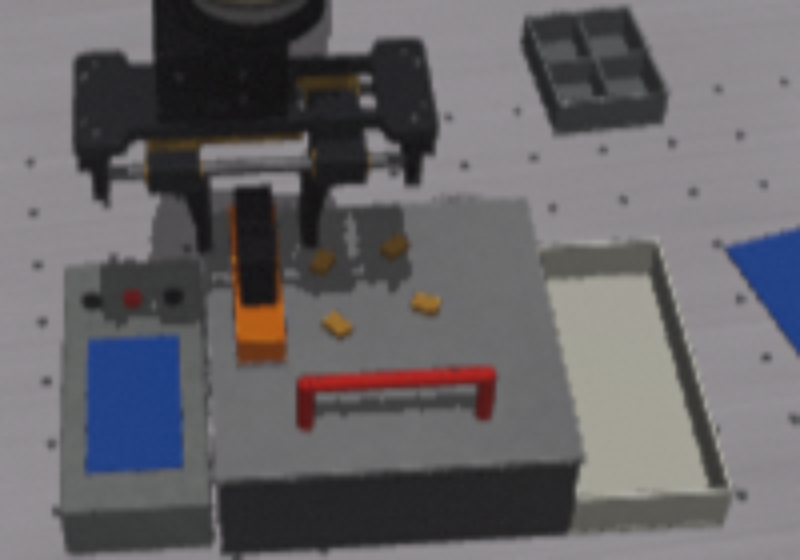

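Run:
```python
from h import *
np.set_printoptions(precision=4,suppress=True)
P,im=load('w4'); hsv=cv2.cvtColor(im,cv2.COLOR_BGR2HSV)
m=cv2.inRange(hsv,(5,150,60),(25,255,255)); m[:,:280]=0;m[:,360:]=0
c=max(blobs(m),key=cv2.contourArea).reshape(-1,2); print(c.min(0),c.max(0))
X=ray(P,[[294.5,137.5],[340,137.5]],.099); e=X.mean(0); print(X,'width',np.linalg.norm(X[1]-X[0]))
hx=np.array([.9964,-.0849]); print('foot centre',e[:2]+.055*hx)
Xg=ray(P,[[303,181],[333,181]],.140);print('grip top front',Xg,Xg.mean(0)[:2]+.03*hx)
print(sensors.sense()['tool_pos'])
h=(e[:2]+.055*hx-[.5545,.0492]); print('in housing',h@hx, h@[.0849,.9964])
```

```text
[294 136] [339 199]
[[ 0.4613 -0.0283  0.099 ]
 [ 0.4637 -0.0014  0.099 ]] width 0.02698205409512091
foot centre [ 0.5173 -0.0195]
grip top front [[ 0.4791 -0.0233  0.14  ]
 [ 0.4804 -0.0088  0.14  ]] [ 0.5096 -0.0186]
[ 0.5198 -0.0185  0.1481]
in housing -0.031215978117869903 -0.07163633920082489
```

```bash
python3 -m pendant '[0.4,0.24,-0.1,0,0,0,0, 0.4,0,0,0.7,0,0,0, 0.4,0,0,0.7,0,0,0, 0.4,0,0,0.7,0,0,0, 0.4,0,0,0,0,0,0, 1,0,0,0,0,0,0, 1,0,0,0,0,0,0, 1,0,0,0,0,0,0, 1,0,0,0,0,0,0, 1,0,0,0,0,0,0]' 55
python3 -m pendant '[1,0,0,0,0,0,0, 1,0,0,0,0,0,0, 1,0,0,0,0,0,0, 1,0,0,0,0,0,0, 1,0,0,0,0,0,0, 1,0,0,0,0,0,0, 1,0,0,0.1,0,0,0, 1,0,0,0,0,0,0, 1,0,0,0,0,0,0, 1,0,0,0,0,0,0]' 55
```

```text
time_s: 10.45
tool_pos: [0.5175, -0.0193, 0.1275]
eef_rot: [0.0, 0.043, 0.999, -0.0]
wrist_force: [0.5, -0.3, 0.0]
gripper_width: 0.308
time_s: 11.28
tool_pos: [0.5176, -0.0192, 0.1272]
eef_rot: [0.0, 0.043, 0.999, -0.0]
wrist_force: [0.4, 0.9, 8.1]
gripper_width: 0.244
```

```bash
python3 -m pendant '[1,0,0.5,0,0,0,0, 1,0,1,0,0,0,0, 1,0,1,0,0,0,0, 1,0,1,0,0,0,0, 1,0,1,0,0,0,0, 1,0,1,0,0,0,0, 1,0,1,0,0,0,0, 1,0,1,0,0,0,0, 1,0,1,0,0,0,0, 1,0,1,0,0,0,0]' 55
python3 -c "
from h import *
snap('w5'); snap('s5','scene')"
```

```text
time_s: 12.12
tool_pos: [0.5265, 0.0743, 0.1272]
eef_rot: [0.001, 0.043, 0.999, -0.002]
wrist_force: [0.0, -4.6, 7.1]
gripper_width: 0.248
```

View pics/s5.png

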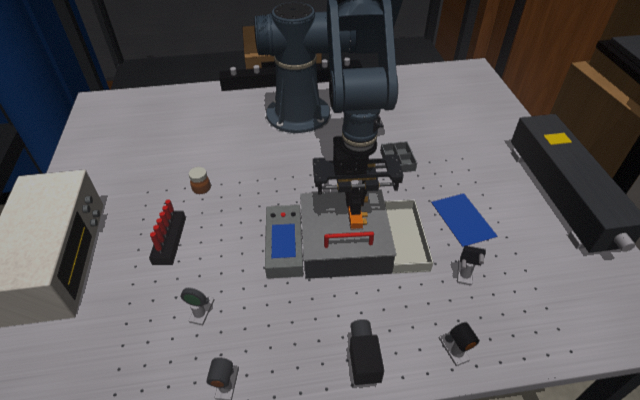

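View pics/w5.png

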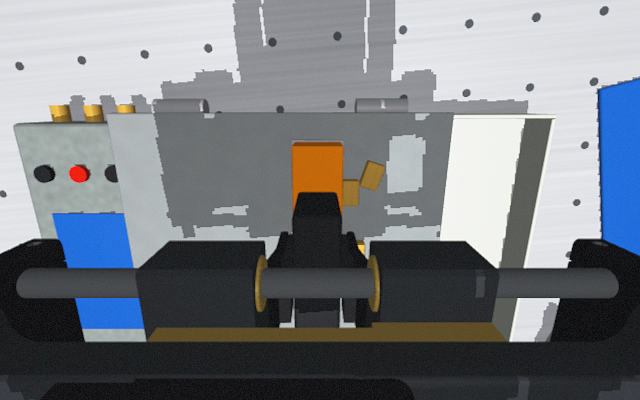

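```bash
python3 -m pendant '[1,0,1,0,0,0,0, 1,0,1,0,0,0,0, 1,0,1,0,0,0,0, 1,0,1,0,0,0,0, 1,0,1,0,0,0,0, 1,0,1,0,0,0,0, 1,0,0.8,-0.1,0,0,0, 1,0,0.6,0,0,0,0, 1,0,0.4,0,0,0,0, 1,0,0,0,0,0,0]' 55
python3 -c "
from h import *
snap('w6'); snap('s6','scene')
im=cv2.imread('pics/s6.png')[140:280,250:450];cv2.imwrite('pics/s6c.png',cv2.resize(im,None,fx=4,fy=4))"
```

```text
time_s: 13.05
tool_pos: [0.5324, 0.1537, 0.1274]
eef_rot: [0.0, 0.043, 0.999, 0.0]
wrist_force: [-0.9, -0.2, 3.2]
gripper_width: 0.248
```

View pics/s6c.png

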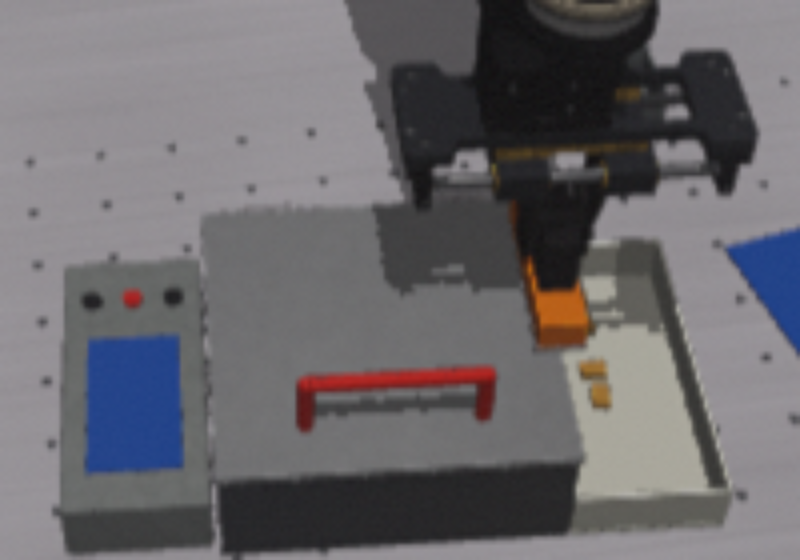

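View pics/w6.png

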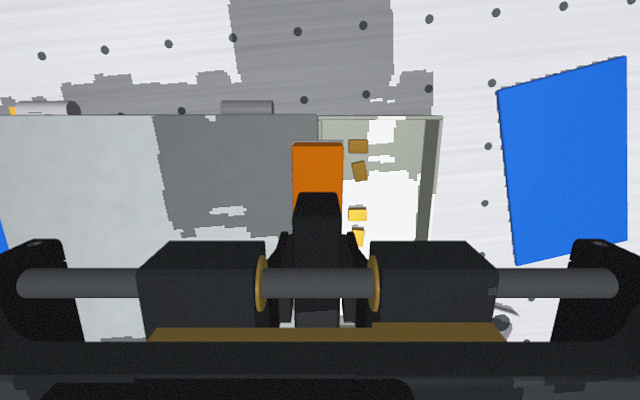

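```bash
python3 -m pendant '[1,0,0,-1,0,0,0, 1,0,0,-2,0,0,0, 1,0,0,-2,0,0,-0.087, 1,0,0,-2,0,0,-0.087, 1,0,0,-2,0,0,-0.087, 1,-0.35,2.3,0,0,0,0, 1,-0.35,2.3,0,0,0,0, 1,-0.35,2.3,0,0,0,0, 1,-0.35,2.3,0,0,0,0, 1,-0.35,2.3,0,0,0,0]' 55
python3 -m pendant '[1,-0.35,2.3,0,0,0,0, 1,-0.35,2.3,0,0,0,0, 1,-0.35,2.3,0,0,0,0, 1,-0.29,2.39,0,0,0,0, 1,0,0,2,0,0,0, 1,0,0,2.5,0,0,0, 1,0,0,2.5,0,0,0, 1,0,0,2.5,0,0,0, 1,0,0,1,0,0,0, 1,0,0,0,0,0,0]' 55
python3 -c "
from h import *
snap('w7'); snap('s7','scene')"
```

```text
time_s: 13.98
tool_pos: [0.5288, 0.27, 0.2171]
eef_rot: [-0.001, -0.087, 0.996, 0.0]
wrist_force: [-0.5, 0.0, -1.6]
gripper_width: 0.25
time_s: 14.82
tool_pos: [0.5243, 0.3618, 0.1091]
eef_rot: [-0.004, -0.087, 0.996, -0.001]
wrist_force: [0.6, 0.1, -1.3]
gripper_width: 0.25
```

View pics/s7.png

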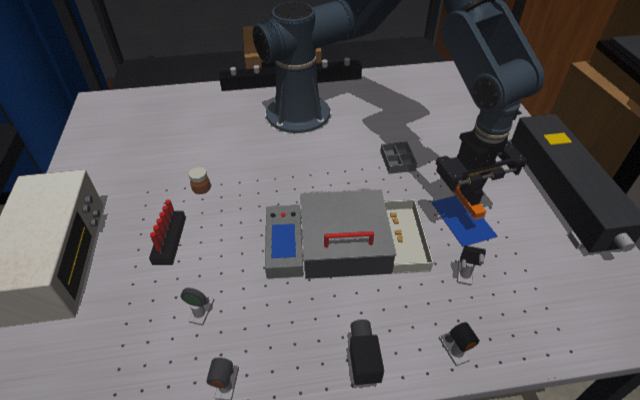

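View pics/w7.png

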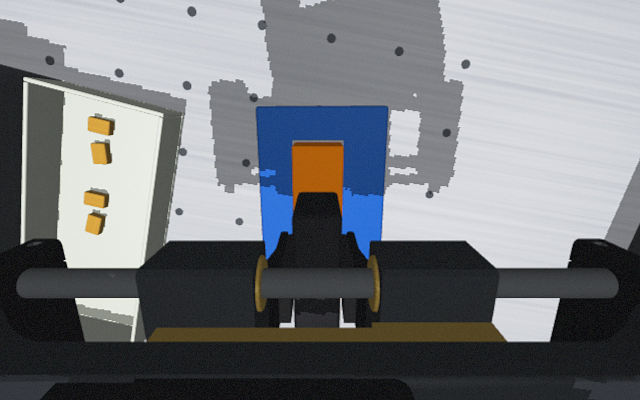

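```bash
python3 -m pendant '[1,0,0,1.2,0,0,0, 1,0,0,1.2,0,0,0, 1,0,0,1.2,0,0,0, 1,0,0,0.8,0,0,0, 1,0,0,0.5,0,0,0, 1,0,0,0.3,0,0,0, 1,0,0,0.2,0,0,0, 1,0,0,0,0,0,0, 1,0,0,0,0,0,0, 1,0,0,0,0,0,0]' 55
```

```text
time_s: 15.75
tool_pos: [0.527, 0.3634, 0.0587]
eef_rot: [0.0, -0.087, 0.996, 0.0]
wrist_force: [1.0, 0.7, -2.0]
gripper_width: 0.245
```

```bash
python3 -m pendant '[1,0,0,0.2,0,0,0, 1,0,0,0.2,0,0,0, 1,0,0,0.05,0,0,0, 1,0,0,0,0,0,0, 1,0,0,0,0,0,0, 1,0,0,0,0,0,0, 1,0,0,0,0,0,0, 1,0,0,0,0,0,0, 1,0,0,0,0,0,0, 1,0,0,0,0,0,0]' 55
```

```text
time_s: 16.58
tool_pos: [0.527, 0.3634, 0.0547]
eef_rot: [0.001, -0.087, 0.996, 0.0]
wrist_force: [-2.1, -0.3, 6.0]
gripper_width: 0.248
```

Contact at about 6 N, so I release and then rise.

```bash
python3 -m pendant '[0,0,0,0,0,0,0, 0,0,0,0,0,0,0, 0,0,0,0,0,0,0, 0,0,0,0,0,0,0, 0,0,0,0,0,0,0, 0,0,0,0,0,0,0, 0,0,0,0,0,0,0, 0,0,0,0,0,0,0, 0,0,0,-0.5,0,0,0, 0,0,0,-1.5,0,0,0]' 40
python3 -m pendant '[0,0,0,-2,0,0,0, 0,0,0,-2.5,0,0,0, 0,0,0,-2.5,0,0,0, 0,0,0,-2.5,0,0,0, 0,0,0,-2.5,0,0,0, 0,0,0,-2.5,0,0,0, 0,0,0,-2,0,0,0, 0,0,0,-1,0,0,0, 0,0,0,0,0,0,0, 0,0,0,0,0,0,0]' 40
python3 - <<'E'
from h import *
snap('w8'); snap('s8','scene')
print({k:sensors.sense()[k] for k in('q','tool_pos')})
E
```

```text
time_s: 17.42
tool_pos: [0.5251, 0.3624, 0.0721]
eef_rot: [-0.002, -0.087, 0.996, -0.001]
wrist_force: [0.0, 0.3, -0.2]
gripper_width: 0.919
time_s: 18.25
tool_pos: [0.5265, 0.3631, 0.2488]
eef_rot: [0.0, -0.087, 0.996, 0.0]
wrist_force: [0.4, 0.3, -0.7]
gripper_width: 1.001
{'q': array([ 4.29262283e-01,  5.41661876e-01,  1.38759405e+00, -2.23479860e-05,
        1.21574080e+00, -1.31568296e+00]), 'tool_pos': array([0.52568836, 0.36269145, 0.24700069])}
```

View pics/s8.png

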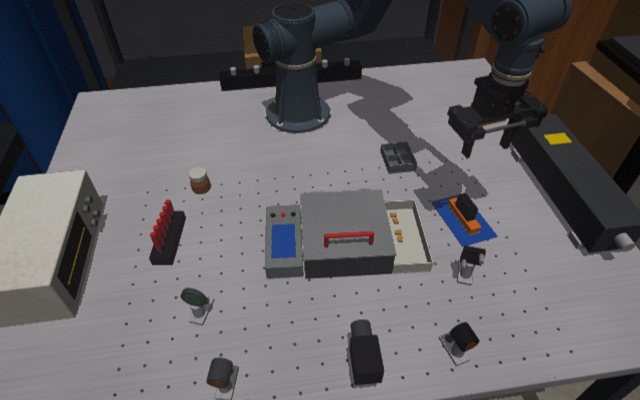

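View pics/w8.png

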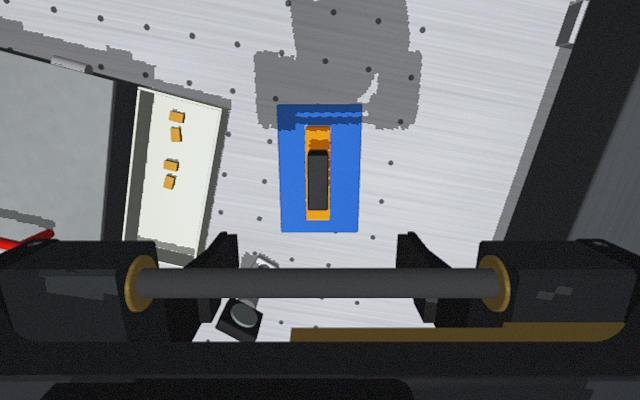

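The scraper stands at the centre of the mat and the four chips lie in the tray. Next I turn the jaws to lie along the housing's x axis and go over the handle.

```bash
python3 -m pendant '[0,0,0,0,0,0,0.115, 0,0,0,0,0,0,0.115, 0,0,0,0,0,0,0.115, 0,0,0,0,0,0,0.115, 0,0,0,0,0,0,0.115, 0,0,0,0,0,0,0.115, 0,0,0,0,0,0,0.115, 0,0,0,0,0,0,0.115, 0,0,0,0,0,0,0.115, 0,0,0,0,0,0,0.115]' 40
python3 -m pendant '[0,0,0,0,0,0,0.115, 0,0,0,0,0,0,0.115, 0,0,0,0,0,0,0.115, 0,0,0,0,0,0,0.115, 0,0,0,0,0,0,0.115, 0,0,0,0,0,0,0.105, 0,-2.8,1.1,0,0,0,0, 0,-2.8,1.1,0,0,0,0, 0,-2.8,1.1,0,0,0,0, 0,-2.8,1.1,0,0,0,0]' 40
python3 -m pendant '[0,-2.8,1.1,0,0,0,0, 0,-2.8,1.1,0,0,0,0, 0,-2.8,1.1,0,0,0,0, 0,-2.8,1.1,0,0,0,0, 0,-2.8,1.1,0,0,0,0, 0,-2.8,1.1,0,0,0,0, 0,-2,0.8,0,0,0,0, 0,0,0,0,0,0,0, 0,0,0,0,0,0,0, 0,0,0,0,0,0,0]' 40
python3 -c "
from h import *
snap('w9'); print(sensors.sense()['q'])"
```

```text
time_s: 19.18
tool_pos: [0.5258, 0.3627, 0.2464]
eef_rot: [-0.001, 0.471, 0.882, -0.002]
wrist_force: [0.5, -0.6, 1.1]
gripper_width: 0.997
time_s: 20.02
tool_pos: [0.5601, 0.2467, 0.2466]
eef_rot: [-0.001, 0.736, 0.677, -0.002]
wrist_force: [0.7, -0.0, 0.8]
gripper_width: 0.998
time_s: 20.85
tool_pos: [0.6178, 0.0548, 0.2473]
eef_rot: [-0.001, 0.737, 0.676, -0.001]
wrist_force: [-0.7, 0.7, 1.0]
gripper_width: 0.999
[-9.08159621e-02  5.15263610e-01  1.43618660e+00  5.78864672e-04
  1.19284120e+00 -6.86438114e-03]
```

View pics/w9.png

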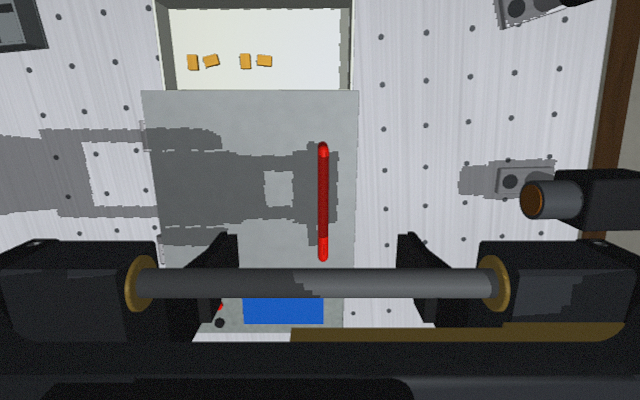

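Run:
```python
from h import *
from scipy.spatial.transform import Rotation as Ro
np.set_printoptions(precision=4,suppress=True)
P,im=load('w9'); hsv=cv2.cvtColor(im,cv2.COLOR_BGR2HSV)
m=cv2.inRange(hsv,(0,150,60),(6,255,255))|cv2.inRange(hsv,(175,150,60),(180,255,255)); m[:,:290]=0;m[275:]=0;m[:,360:]=0
c=max(blobs(m),key=cv2.contourArea); r=cv2.minAreaRect(c); print(r)
p=c.reshape(-1,2); print(p.min(0),p.max(0))
X=ray(P,[[323,143],[323,261]],.112); d=X[0]-X[1]; print(X,X.mean(0),np.linalg.norm(d),'yaw',-np.arctan2(d[0],d[1]))
s=sensors.sense(); q=s['eef_rot'];T=Ro.from_quat([*q[1:],q[0]]).as_matrix(); print(T)
tgt=X.mean(0); print('move in tool cm',100*T.T@(tgt-s['tool_pos']), s['tool_pos'])
```

```text
((322.9999694824219, 201.49996948242188), (9.999998092651367, 118.99998474121094), 0.0)
[318 142] [328 261]
[[ 0.6274  0.0991  0.112 ]
 [ 0.6184 -0.0123  0.112 ]] [0.6229 0.0434 0.112 ] 0.1117609889913719 yaw -0.08016614473249599
[[ 0.0841  0.9965 -0.0026]
 [ 0.9965 -0.0841  0.0008]
 [ 0.0006 -0.0027 -1.    ]]
move in tool cm [-1.1601  0.6423 13.5611] [0.6178 0.0554 0.2476]
```

```bash
python3 -m pendant '[0,-1.16,0.6,0,0,0,0, 0,0,0,2.2,0,0,0, 0,0,0,2.2,0,0,0, 0,0,0,2.2,0,0,0, 0,0,0,2.2,0,0,0, 0,0,0,2,0,0,0, 0,0,0,1.5,0,0,0, 0,0,0,0.9,0,0,0, 0,0,0,0.2,0,0,0, 0,0,0,0,0,0,0]' 30
python3 -m pendant '[1,0,0,0,0,0,0, 1,0,0,0,0,0,0, 1,0,0,0,0,0,0, 1,0,0,0,0,0,0, 1,0,0,0,0,0,0, 1,0,0,0,0,0,0, 1,0,0,0,0,0,0, 1,0,0,0,0,0,0, 1,0,0,0,0,0,0, 1,0,0,0,0,0,0]' 30
python3 -m pendant '[1,0,0,0,0,0,0, 1,0,0,0,0,0,0, 1,0,0,0,0,0,0, 1,0,0,0,0,0,0, 1,0,0,0,0,0,0, 1,0,0,0,0,0,0, 1,0,0,0,0,0,0, 1,0,0,0,0,0,0, 1,0,0,0,0,0,0, 1,0,0,0,0,0,0]' 30
```

```text
time_s: 21.73
tool_pos: [0.6237, 0.0424, 0.1144]
eef_rot: [-0.0, 0.736, 0.677, -0.0]
wrist_force: [1.1, 0.4, 0.2]
gripper_width: 0.997
time_s: 22.57
tool_pos: [0.6237, 0.0422, 0.1147]
eef_rot: [-0.0, 0.737, 0.676, -0.0]
wrist_force: [0.5, 0.6, -0.1]
gripper_width: 0.324
time_s: 23.4
tool_pos: [0.6217, 0.0424, 0.1143]
eef_rot: [-0.002, 0.736, 0.677, -0.002]
wrist_force: [-6.0, -0.6, 1.4]
gripper_width: 0.105
```

```bash
python3 -m pendant '[1,0,-0.23,-0.85,-0.025,0,0, 1,0,-0.25,-0.84,-0.025,0,0, 1,0,-0.27,-0.83,-0.025,0,0, 1,0,-0.29,-0.83,-0.025,0,0, 1,0,-0.31,-0.82,-0.025,0,0, 1,0,-0.33,-0.81,-0.025,0,0, 1,0,-0.35,-0.80,-0.025,0,0, 1,0,-0.37,-0.79,-0.025,0,0, 1,0,0,0,0,0,0, 1,0,0,0,0,0,0]' 40
python3 -c "
from h import *
snap('s10','scene')"
```

```text
time_s: 24.23
tool_pos: [0.5923, 0.0449, 0.1778]
eef_rot: [0.073, 0.733, 0.673, 0.067]
wrist_force: [-4.8, -1.9, -8.6]
gripper_width: 0.098
```

View pics/s10.png

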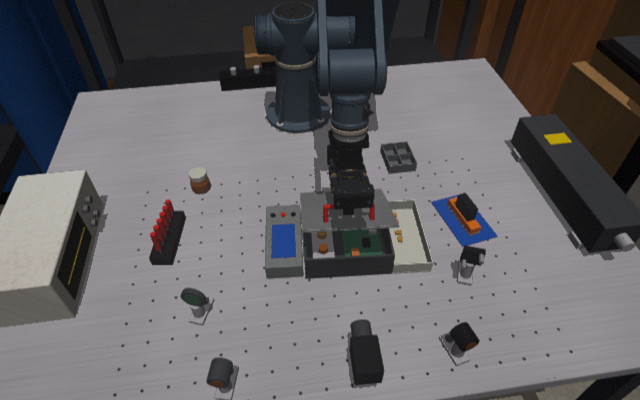

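```bash
python3 -m pendant '[1,0,-0.39,-0.78,-0.025,0,0, 1,0,-0.41,-0.77,-0.025,0,0, 1,0,-0.43,-0.76,-0.025,0,0, 1,0,-0.45,-0.75,-0.025,0,0, 1,0,-0.47,-0.74,-0.025,0,0, 1,0,-0.48,-0.73,-0.025,0,0, 1,0,0,0,0,0,0, 1,0,0,0,0,0,0, 1,0,0,0,0,0,0, 1,0,0,0,0,0,0]' 40
python3 - <<'E'
from h import *
from scipy.spatial.transform import Rotation as Ro
s=sensors.sense(); q=s['eef_rot'];T=Ro.from_quat([*q[1:],q[0]]).as_matrix()
p=s['tool_pos']+.002*T[:,2]; hx=np.array([.9964,-.0849]); a=(p[:2]-[.4529,.0579])@hx; b=p[2]-.071
print(a,b,np.hypot(a,b),'lid',np.arctan2(b,a)-np.arctan2(41,170)); print(s['wrist_force'],s['gripper_width'])
snap('s11','scene'); snap('w11')
im=cv2.imread('pics/s11.png')[150:290,250:520];cv2.imwrite('pics/s11c.png',cv2.resize(im,None,fx=2.9,fy=2.9))
E
```

```text
time_s: 25.12
tool_pos: [0.5572, 0.0478, 0.2136]
eef_rot: [0.127, 0.726, 0.666, 0.117]
wrist_force: [-2.2, -1.4, -11.6]
gripper_width: 0.098
0.10547418542788897 0.14067575164232682 0.17582511450816782 lid 0.6907865960855977
[ -2.19167249  -1.40002006 -11.56196859] 0.09809514590733902
```

View pics/s11c.png

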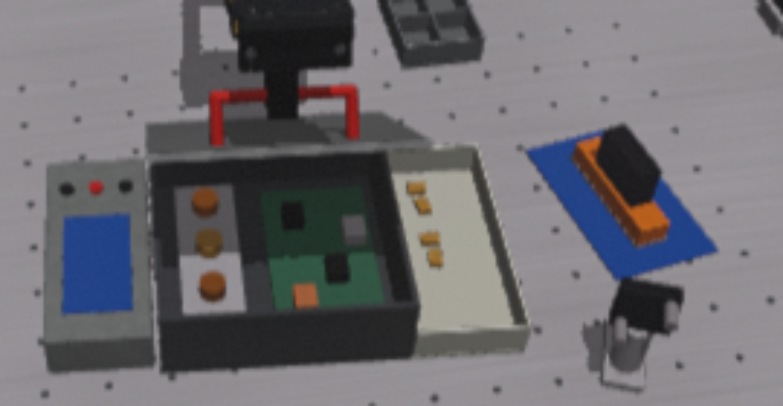

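View pics/w11.png

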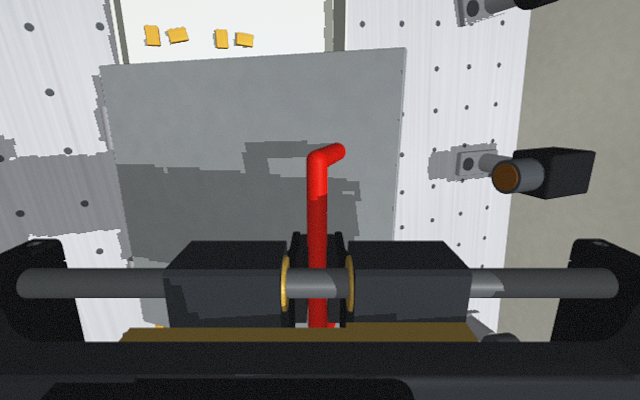

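```bash
python3 -m pendant '[1,0,0,0,0,0,0, 1,0,0,0,0,0,0, 1,0,0,0,0,0,0, 1,0,0,0,0,0,0, 1,0,0,0,0,0,0, 1,0,0,0,0,0,0, 1,0,0,0,0,0,0, 1,0,0,0,0,0,0, 1,0,0,0,0,0,0, 1,0,0,0,0,0,0]' 40
python3 - <<'E'
from h import *
P,_=load('s11')
hx=np.array([.9964,-.0849,0]);hy=np.array([.0849,.9964,0]);H=np.array([.4529,.0579,.071]);z=np.array([0,0,1])
for th in(.6,.69,.78):
    c=np.cos(th);s=np.sin(th); b=H+hx*(.17*c-.041*s)+z*(.17*s+.041*c)
    print(th,np.round(proj(P,np.array([b-.05*hy,b+.05*hy])),1).tolist())
im=cv2.imread('pics/s11.png');hsv=cv2.cvtColor(im,cv2.COLOR_BGR2HSV)
m=cv2.inRange(hsv,(0,150,80),(5,255,255)); m[:,:300]=0;m[:,400:]=0;m[:170]=0;m[230:]=0
for c in blobs(m,4): print(c.reshape(-1,2).min(0),c.reshape(-1,2).max(0))
# mirror, lens, jar unchanged between first and current scene picture
a=cv2.imread('pics/scene0.png').astype(int)
for n,(x,y,w,h) in dict(right=(452,240,40,45),left=(175,280,40,45),jar=(185,163,30,32)).items():
    print(n,abs(im[y:y+h,x:x+w].astype(int)-a[y:y+h,x:x+w]).mean())
E
```

```text
time_s: 26.05
tool_pos: [0.5565, 0.0479, 0.2141]
eef_rot: [0.127, 0.725, 0.666, 0.117]
wrist_force: [-4.9, -0.8, -14.0]
gripper_width: 0.098
0.6 [[323.8, 189.9], [370.8, 187.5]]
0.69 [[323.4, 182.5], [370.3, 180.2]]
0.78 [[323.0, 175.2], [369.7, 172.9]]
[322 181] [341 199]
[353 180] [373 197]
right 7.418148148148148
left 8.092222222222222
jar 8.397222222222222
```

```bash
python3 -c "
from workcell import order
print(order.finish_job())"
```

```text
the job is handed in; nothing more can be done
None
```

The job is done and handed in at about 26 s of the 61 s allowed. `finish_job` reports no verdict, so everything below rests on my own checks.

I wiped all four chips off the lid into the tray with the scraper, then set the scraper upright near the middle of its mat and let go. I then gripped the red handle, lifted the lid, and handed in still holding it.

- **Lid angle:** from the gripper position the lid is at about 0.69 rad (39.6°). The handle bar in the last scene picture agrees, at about 0.68 rad. At the last readings the arm was holding still.
- **Grip:** the handle is gripped at 40 N and the opening is about 9 mm. The wrist force read 12–14 N, against the 3 to 5 N expected at the handle. I did not track down why.
- **Chips and scraper:** the last pictures show four chips in the tray and the scraper upright on the mat.
- **Mirror, lens and jar:** the scene pictures before and after show no visible shift. The pixel differences were about the same for all three, so I took them as camera noise. I did not measure that noise separately.

**What went wrong:** on the first lift the scraper slipped about 20 to 28 mm down in the fingers, so it touched the lid earlier than expected. The wrist force reached about 58 N at the readings (limit 120 N). I unloaded it, regripped it where it stood on the lid, and then wiped.

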